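# Tools back in their homes on the carver's bench

### The job

Put the four dark-wood tools on the bench away: the big round puck in the big round nest, the small round puck in the small round nest and the sanding block in the rectangular nest, each lying flat on its nest's floor, and the awl into the steel clip, pushed down by its handle past the sprung rollers until it sits fully home. Do not knock over or shift the glue bottle.

Things in the scene. Friction and masses are not known exactly. Their poses are not given: they have to be found in the camera images.
- big_puck: loose big round sanding puck, dark wood with a 4 mm black sole: upright cylinder 60 mm across, 38 mm high. Origin at the centre of its underside (on the bench at the start), z up.
- small_puck: loose small round sanding puck, same make: upright cylinder 38 mm across, 38 mm high. Origin at the centre of its underside, z up.
- sanding_block: loose rectangular sanding block, dark wood with a black sole: 80 mm along its x, 44 mm along its y, 38 mm high. Origin at the centre of its underside, z up.
- awl: loose stubby awl lying flat: octagonal dark-wood handle 124 mm long, 24 mm across flats (one flat down), then a brass collar and a thin steel spike reaching 92 mm from the origin. Origin on the handle axis at mid handle length (12 mm above the bench at the start); x along the handle towards the spike. About 0.1 kg.
- big_nest: fixed round plywood nest with a grey felt floor: recess 76 mm wide, floor 4 mm above the bench, wall 6 mm thick with its rim 14 mm above the bench (88 mm outside). Origin on the bench under its centre.
- small_nest: fixed round plywood nest, same make: recess 54 mm wide, floor 4 mm and rim 14 mm above the bench, wall 6 mm (66 mm outside). Origin on the bench under its centre.
- block_nest: fixed rectangular plywood nest with a grey felt floor: recess 96 mm along its x, 60 mm along its y, floor 6 mm and rim 14 mm above the bench, wall 6 mm (108 x 72 mm outside). Origin on the bench under its centre.
- awl_clip: fixed tool clip, base plate 112 (x) x 84 (y) x 8 mm; origin on the bench under it. Handle lies along x, spike either way, on saddles at x = +-38 mm; seated axis 36 mm up. Sprung brass roller pairs over the saddles (12 mm thick, axes 49 mm up, gap 14 mm) part at 5 to 6 N, from 27 mm above the seat, then snap over the handle. Posts 58 mm high. Fingers fit within x = +-28 mm. Side error under 4 mm.
- glue_bottle: white glue bottle, 42 mm across, 105 mm high, standing near the far middle of the bench; to be left alone. Origin at the centre of its underside.
Things that resemble listed ones, but are neither listed nor needed, are in the scene too. Leave any green or red look-alike of the small_puck alone.

How it is judged:
By the outcome, as a careful person would: the job done as asked, in the order asked, and still so for the second after the job is handed in, with the robot touching nothing.
It also fails if it takes over 106 s, if anything falls off the work surface, if the arm or the gripper's body presses on something with over 40 N, if the wrist force passes 120 N, or if a joint passes its speed limit or range.

### The arm

A 7-joint arm with a two-finger parallel gripper is mounted at the origin on the work surface. World frame = base frame: x ahead of the robot, y to its left, z up, the work surface at z = 0. Lengths are in m, angles in rad, forces in N, time in s.
With the tool pointing down it reaches from about 0.425 to 0.875 m from the base axis. Payload 4.7 kg.
Tool frame: the origin (TCP) lies midway between the tips of the shut fingers; the grasp point (between the pads) lies 19 mm behind it; z points along the fingers, y is the line along which they close (so a half turn about z gives the same grasp; the last joint's range is limited). The gripper opens to 87 mm and grips with 3 to 60 N. Pads are 19 mm wide; open, the fingers measure 117 mm over their backs; the gripper's body (75 mm by 190 mm) begins 51 mm behind the grasp point.
Start: joints at [1.317, 0.321, -0.07, 1.45, 0.023, 1.371, -0.057], TCP at [0.172, -0.627, 0.223] pointing down, gripper open.
Joint ranges: [-2.86, 2.86], [-0.3, 2.09], [-1.38, 1.24], [0.06, 2.45], [-1.56, 4.7], [0.09, 2.05], [-2.69, 2.69]. Speed limits (rad/s): [2.57, 2.57, 3.14, 3.14, 3.14, 3.14, 3.14].

### API

Orientations are given as a rotation vector (axis times angle).
In Python, from bench import ctrl gives the robot as it stands. The module is installed in compiled form; this text tells all that it offers.
- The arm moves only by the shell command python3 -m handwheel 'ROWS' [FORCE]. ROWS is JSON, a list of rows, each a list of 7 numbers: the finger opening in m, from 0 to 0.087, then the shift along the tool's x, y, z in m, then the turn, a rotation vector about the tool's x, y, z in degrees. A call has 1 to 12 rows; each row shifts and turns the commanded pose from where the row before left it, along the tool's axes as they then stand; what a row does not reach is not made up. A row lasts 1/8 s, in which the tool goes at most 62.5 mm and 10.7 degrees, less where a joint would pass 70% of its speed; a pose out of reach is approached as far as the arm can. A call is refused whole if a number of a shift passes 0.0625 or a number of a turn 10.7, either way. A call with a gripper value outside its range is refused whole. The fingers move at their own pace and stop on an object; FORCE is the grip in N (left out, the last holds). Time passes only in rows, so rows that do not move let the fingers close. It gives the time, the measured TCP pose, the force, the opening and the grip force at its end, in the units of the state.
- ctrl.get_state(): the state, without advancing time (a new reading comes with each control period).
- ctrl.get_image(name): name is "scene" or "top" or "wrist"; returns (picture, depth): 480x640x3 uint8, blue, green, red; 480x640 float32, m along the optical axis (not along the pixel's ray), 0 where there is no reading.
- ctrl.camera_info(name): a dict with "intrinsics" (3x3 intrinsics, pixels), "R" (3x3) and "t" (3): a world point X has camera coordinates R X + t. Camera axes: x right, y down, z forward; pixel columns grow to the right and rows downward; lengths in m; the calibration is good to about 2 mm. A picture is of the moment at which its call begins: read the wrist's pose just before it. camera_info takes no time and is no camera call; for the wrist camera it gives the pose at the moment of the call.
- ctrl.close_job(): hands the job in; it is judged then, once.
The state is a dict: "time": time; "joint_positions": joint angles; "qd": joint speeds; "joint_torque": joint torques, N m; "position": TCP position; "tool_rot": TCP orientation; "ft_force": force on the tool from outside, world axes, zero at the start; "torque": the same for the moment, N m; "grip_width": opening from 0.0 (shut) to 1.0 (fully open); "grip_force": force on a finger pad.
Only numpy, scipy, OpenCV 4.12 (cv2) and the standard library are available. Lean on these libraries where they do the work, as an engineer would, in place of code of your own. Each camera call takes 0.05 s, during which the arm holds its last target. There are 200 camera calls.

## Working session

There is one attempt and no reset: what is moved stays moved. The work goes in short steps, Python scripts to look and compute and a shell command to move; the robot and the scene stay as the last step left them, time stands still between calls to the robot, and variables do not carry over. Pictures are saved under pics/ and viewed, at most 14 in all, crops included, and the job is handed in when it is done.

```bash
mkdir -p pics; cat > h.py <<'E'
import numpy as np, cv2
from bench import ctrl
from scipy.spatial.transform import Rotation as Ro
def grab(n):
    c=ctrl.camera_info(n); im,d=ctrl.get_image(n)
    return im,d,np.array(c["intrinsics"]),np.array(c["R"]),np.array(c["t"])
def ray(u,v,z,K,R,t):
    d=R.T@np.linalg.inv(K)@np.array([u,v,1.]); o=-R.T@t
    return o+d*(z-o[2])/d[2]
def proj(X,K,R,t):
    p=K@(R@np.array(X)+t); return p[:2]/p[2]
E
python3 - <<'E'
from h import *
for n in("top","scene"):
    im,d,K,R,t=grab(n); cv2.imwrite(f"pics/{n}0.png",im); np.savez(f"{n}0.npz",im=im,d=d,K=K,R=R,t=t)
    print(n,K.round(1).tolist(),(-R.T@t).round(3),R.round(2).tolist())
s=ctrl.get_state();print(s["time"],s["position"],s["tool_rot"],s["ft_force"],s["grip_width"],Ro.from_rotvec(s["tool_rot"]).as_matrix().round(3))
E
```

```text
top [[609.0, 0.0, 321.8], [0.0, 609.0, 244.9], [0.0, 0.0, 1.0]] [0.434 0.014 1.342] [[0.0, -1.0, 0.02], [-1.0, -0.0, -0.07], [0.07, -0.02, -1.0]]
scene [[592.5, 0.0, 326.9], [0.0, 592.5, 236.6], [0.0, 0.0, 1.0]] [ 1.233 -0.254  0.849] [[0.36, 0.93, -0.01], [0.67, -0.26, -0.69], [-0.65, 0.24, -0.72]]
0.1 [ 0.17179544 -0.62637462  0.2215901 ] [-3.11180179e+00 -4.19146973e-01  5.04111856e-04] [ 1.0182717  -0.55259976  0.42592509] 1.0014259128239003 [[ 0.964  0.265 -0.001]
 [ 0.265 -0.964  0.002]
 [-0.    -0.002 -1.   ]]
```

View pics/top0.png

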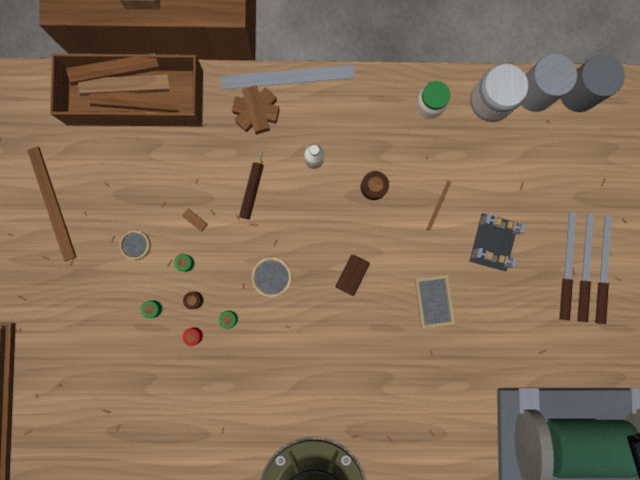

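View pics/scene0.png

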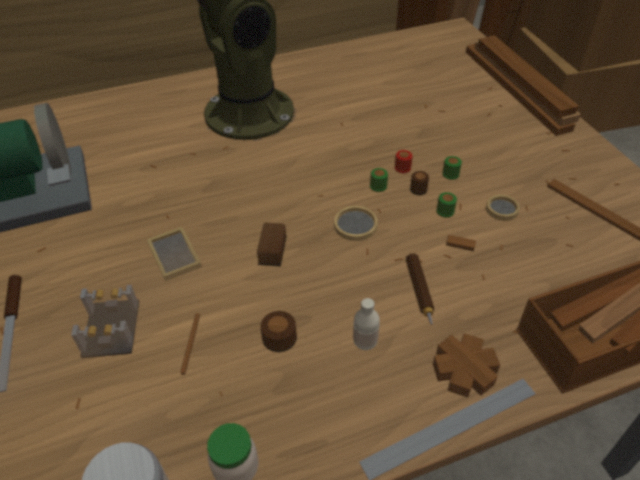

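Top view: big puck (375,185), small puck (193,300) amid three green and one red look-alike, block (353,275), awl (252,190) spike up, nests at (271,277), (134,245), (435,301), clip (495,242), bottle (314,156). The scene view agrees.

```bash
cat > m.py <<'E'
from h import *
def pts(f):
    U,V=np.meshgrid(np.arange(640),np.arange(480))
    Kd=f["d"]; P=np.stack([(U-f["K"][0,2])*Kd/f["K"][0,0],(V-f["K"][1,2])*Kd/f["K"][1,1],Kd],-1)
    return (P-f["t"])@f["R"]
E
python3 - <<'E'
from m import *
for n in("top","scene"):
    f=dict(np.load(n+"0.npz")); P=pts(f); im=f["im"]; K,R,t=f["K"],f["R"],f["t"]
    g={"top":dict(big=(375,185),small=(193,300),g1=(184,263),g2=(151,309),g3=(228,320),red=(192,337),block=(353,275),awl=(252,190),bn=(271,277),sn=(134,245),rn=(435,301),clip=(495,242),bot=(314,156))}["top"]
    if n=="top": f0=f; G={k:ray(*v,0.02,K,R,t) for k,v in g.items()}
    for k,X in G.items():
        r={"clip":.08,"rn":.08,"awl":.1,"block":.055,"bn":.06,"big":.05}.get(k,.032)
        lo,hi={"bn":(.009,.025),"sn":(.009,.025),"rn":(.009,.025),"awl":(.006,.04),"clip":(.045,.075),"bot":(.03,.12)}.get(k,(.028,.05))
        m=(np.hypot(P[...,0]-X[0],P[...,1]-X[1])<r)&(P[...,2]>lo)&(P[...,2]<hi)&(f["d"]>0)
        q=P[m]
        if len(q)<5: print(n,k,X.round(3),len(q));continue
        (c,s,a)=cv2.minAreaRect((q[:,:2]*1000).astype(np.float32))
        print(n,k,len(q),"rect",np.round(c,1),np.round(s,1),round(a,1),"mean",(q.mean(0)*1000).round(1),"zmed",(np.median(q[:,2])*1000).round(1))
    b=P[250:260,300:330]; print(n,"table z",np.median(P[340:380,250:450,2]),P[340:380,250:450,2].std())
E
```

```text
top big 592 rect [ 660.4 -132.6] [58.4 57.2] 87.7 mean [ 660.4 -132.6   37.5] zmed 37.3
top small 258 rect [409.6 258.6] [36.1 36.4] 0.1 mean [409.4 258.4  37.1] zmed 37.2
top g1 253 rect [489.7 279.6] [36.1 36.6] 58.2 mean [489.6 279.1  36.8] zmed 37.1
top g2 259 rect [390.3 347.2] [35.5 36.2] 88.6 mean [390.4 346.6  36.9] zmed 36.9
top g3 247 rect [368.5 183.8] [34.1 36.4] 0.5 mean [368.6 183.2  37.4] zmed 37.3
top red 259 rect [332.  259.2] [36.8 36.4] 83.6 mean [332.3 258.5  37. ] zmed 37.1
top block 754 rect [464.3 -84.3] [44.1 80.1] 63.8 mean [464.3 -83.8  37.3] zmed 37.3
top awl 738 rect [640.7 137.6] [175.7 177.1] 11.6 mean [652.4 135.6  19.8] zmed 20.6
top bn 328 rect [459.5  92.6] [85.  85.2] 0.2 mean [459.6  92.1  13.4] zmed 13.2
top sn 178 rect [527.5 388.4] [59.3 61.9] 66.8 mean [523.4 384.4  12.8] zmed 12.7
top rn 629 rect [ 392.7 -250.3] [134.1 106.5] 7.5 mean [ 406.9 -265.1   12.8] zmed 12.3
top clip 498 rect [ 539.2 -398.9] [86. 97.] 74.5 mean [ 538.9 -399.1   53.9] zmed 53.9
top bot 361 rect [7.189e+02 2.000e-01] [40.4 41.5] 47.6 mean [714.3   0.8  74.6] zmed 73.0
t
[... 532 characters left out ...]
mean [336.6 255.9  37.7] zmed 39.0
scene block 797 rect [464.8 -85.3] [45.1 83.4] 62.4 mean [470.4 -86.7  38.4] zmed 39.2
scene awl 923 rect [645.9 149.9] [104.9 185.3] 88.7 mean [659.2 132.1  21.3] zmed 22.5
scene bn 446 rect [460.   90.9] [85.7 89.6] 47.8 mean [461.4  90.4  14. ] zmed 14.2
scene sn 214 rect [527.5 387.6] [60.7 61.6] 41.1 mean [522.8 385.6  13.8] zmed 14.1
scene rn 926 rect [ 408.7 -265.8] [113.6  72.3] 7.4 mean [ 409.9 -266.4   13.1] zmed 13.2
scene clip 905 rect [ 539.4 -399.5] [ 85.9 100. ] 75.1 mean [ 543.8 -401.6   54.1] zmed 54.1
scene bot 864 rect [725.5  -3.7] [42.6 34.1] 54.9 mean [730.3  -4.9  70.2] zmed 70.5
scene table z 0.0014586081833504261 0.05052832039704197
```

```bash
python3 - <<'E'
from m import *
def rep(n,k,q):
    c,s,a=cv2.minAreaRect((q[:,:2]*1000).astype(np.float32)); print(n,k,len(q),np.round(c,1),np.round(s,1),round(a,1),(q.mean(0)*1000).round(1))
for n in("top","scene"):
    f=dict(np.load(n+"0.npz")); P=pts(f); hsv=cv2.cvtColor(f["im"],cv2.COLOR_BGR2HSV)
    D=lambda x,y:np.hypot(P[...,0]-x,P[...,1]-y)
    Z=P[...,2]
    rep(n,"sn",P[(D(.527,.388)<.05)&(Z>.009)&(Z<.025)])
    rep(n,"rn",P[(D(.408,-.266)<.068)&(Z>.010)&(Z<.02)])
    rep(n,"rnfloor",P[(D(.408,-.266)<.055)&(Z>.003)&(Z<.009)])
    rep(n,"plate",P[(D(.539,-.399)<.075)&(Z>.005)&(Z<.08)])
    rep(n,"posts",P[(D(.539,-.399)<.075)&(Z>.055)&(Z<.08)])
    # awl handle: dark pixels, high
    q=P[(D(.645,.145)<.09)&(Z>.016)&(Z<.03)&(hsv[...,2]<90)]
    rep(n,"awl",q)
    m=q[:,:2].mean(0); u=np.linalg.svd(q[:,:2]-m)[2][0]; s=(q[:,:2]-m)@u
    print("axis ang",np.degrees(np.arctan2(u[1],u[0])),"ends",m+u*s.min(),m+u*s.max(),"mid",m+u*(s.min()+s.max())/2)
im=np.load("scene0.npz")["im"]
a=cv2.resize(im[270:370,60:220],(800,500),interpolation=2); cv2.imwrite("pics/clip.png",a)
E
```

```text
top sn 244 [528.1 389.7] [64.4 63.3] 89.1 [528.8 390.6  12.9]
top rn 512 [ 407.7 -265. ] [108.2  73.4] 7.5 [ 407.5 -265.7   13.5]
top rnfloor 969 [ 405.3 -265.4] [100.6 106.7] 6.5 [ 407.9 -265.1    6. ]
top plate 1898 [ 538.8 -398.9] [131.3 147.6] 0.2 [ 536.9 -398.6   22.7]
top posts 207 [ 538.5 -399.1] [86.  95.4] 75.1 [ 539.2 -397.9   57.8]
top awl 526 [647.7 136.7] [ 22.3 122.3] 76.4 [647.9 136.5  22. ]
axis ang 166.08551229153986 ends [0.70706241 0.12182533] [0.58828426 0.15125182] mid [0.64767334 0.13653858]
scene sn 303 [528.8 388.3] [64.4 67.5] 58.5 [530.1 387.9  13.9]
scene rn 720 [ 408.  -265.9] [112.3  72.3] 7.4 [ 410.2 -266.2   14.1]
scene rnfloor 851 [ 407.6 -264.8] [105.6 105.6] 61.0 [ 405.9 -266.4    7. ]
scene plate 3457 [ 541.7 -390.8] [125.4 140.9] 84.2 [ 544.  -401.2   24.8]
scene posts 365 [ 539.9 -400.4] [84.4 97.7] 74.7 [ 542.4 -401.4   58. ]
scene awl 736 [653.8 135.5] [ 25.3 131.5] 76.2 [653.6 133.9  23. ]
axis ang -13.870856902519101 ends [0.58954826 0.14971524] [0.71722604 0.11818709] mid [0.65338715 0.13395116]
```

View pics/clip.png

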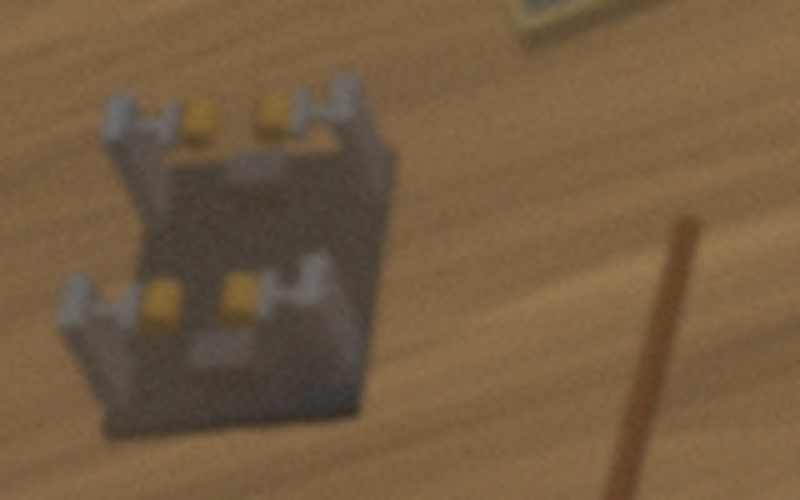

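Clip crop: roller pairs at (237,115) and (200,297), so its handle axis runs along world x, about −15°.

```bash
cat > to.py <<'E'
import sys
from h import *
x,y,z=map(float,sys.argv[1:4]); s=ctrl.get_state(); M=Ro.from_rotvec(s["tool_rot"]).as_matrix()
p=s["position"]; d=M.T@(np.array([x,y,z])/1000-p); th=np.degrees(np.arctan2(M[1,0],M[0,0]))
print("t",round(s["time"],2),"pos",(np.array(p)*1000).round(1),"yaw",th.round(1),"tilt",M[:2,2].round(3),"shift mm",(d*1000).round(1),"rows@50:",round(np.linalg.norm(d)/.05,1))
if len(sys.argv)>4:
    t=np.radians(float(sys.argv[4])); T=np.array([[np.cos(t),np.sin(t),0],[np.sin(t),-np.cos(t),0],[0,0,-1]])
    print("turn deg",np.degrees(Ro.from_matrix(M.T@T).as_rotvec()).round(1),"shift after turn",(T.T@(np.array([x,y,z])/1000-p)*1000).round(1))
E
python3 to.py 661.5 -133.5 150
```

```text
t 0.1 pos [ 171.8 -626.4  221.6] yaw 15.3 tilt [-0.001  0.002] shift mm [ 602.7 -345.6   72.1] rows@50: 14.0
```

```bash
python3 -m handwheel '[[0.087,0.05,-0.029,0.006,0,0,0],[0.087,0.05,-0.029,0.006,0,0,0],[0.087,0.05,-0.029,0.006,0,0,0],[0.087,0.05,-0.029,0.006,0,0,0],[0.087,0.05,-0.029,0.006,0,0,0],[0.087,0.05,-0.029,0.006,0,0,0],[0.087,0.05,-0.029,0.006,0,0,0],[0.087,0.05,-0.029,0.006,0,0,0],[0.087,0.05,-0.029,0.006,0,0,0],[0.087,0.05,-0.029,0.006,0,0,0],[0.087,0.05,-0.029,0.006,0,0,0],[0.087,0.05,-0.029,0.006,0,0,0]]' 30; python3 to.py 661.5 -133.5 150; python3 - <<'E'
from h import *
im,d,K,R,t=grab("wrist"); cv2.imwrite("pics/w1.png",im); print(proj([.6615,-.1335,.038],K,R,t))
E
```

```text
time: 1.6
position: [0.6593, -0.1314, 0.1498]
tool_rot: [3.113, 0.419, -0.001]
ft_force: [0.8, -1.5, 0.0]
grip_width: 0.995
grip_force: 0.0
t 1.6 pos [ 659.3 -131.4  149.8] yaw 15.3 tilt [-0.001 -0.   ] shift mm [ 1.5  2.6 -0.2] rows@50: 0.1
[318.60987822 234.28326212]
```

View pics/w1.png

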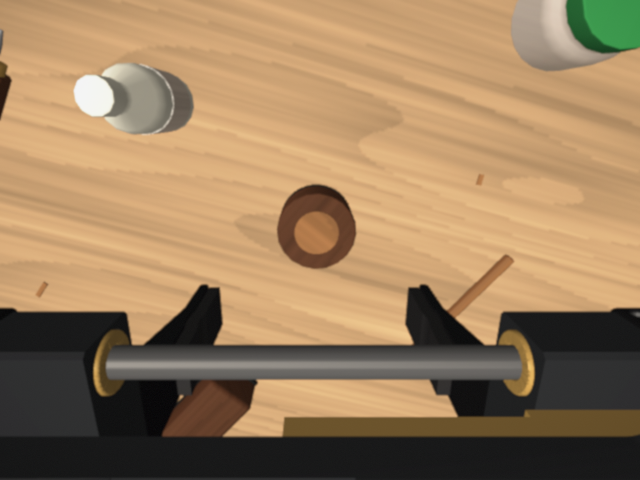

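Wrist view: the puck's top is centred at (317,232) against a predicted (319,234), and the bottle (135,97) is clear. Going down.

```bash
python3 -m handwheel '[[0.087,0.001,0.002,0.03,0,0,0],[0.087,0,0,0.04,0,0,0],[0.087,0,0,0.04,0,0,0],[0.087,0,0,0.024,0,0,0],[0.087,0,0,0,0,0,0],[0.05,0,0,0,0,0,0],[0.05,0,0,0,0,0,0],[0.05,0,0,0,0,0,0],[0.05,0,0,0,0,0,0],[0.05,0,0,0,0,0,0]]' 30; python3 to.py 460 92 120
```

```text
time: 2.9
position: [0.6605, -0.1342, 0.0175]
tool_rot: [3.113, 0.419, 0.002]
ft_force: [-1.7, -0.3, 4.1]
grip_width: 0.68
grip_force: 30.0
t 2.9 pos [ 660.5 -134.2   17.5] yaw 15.3 tilt [ 0.001 -0.   ] shift mm [-133.4 -271.1 -102.8] rows@50: 6.4
```

```bash
python3 -m handwheel '[[0.05,0,0,-0.03,0,0,0],[0.05,0,0,-0.05,0,0,0],[0.05,0,0,-0.03,0,0,0],[0.05,-0.02,-0.039,0,0,0,0],[0.05,-0.02,-0.039,0,0,0,0],[0.05,-0.02,-0.039,0,0,0,0],[0.05,-0.02,-0.039,0,0,0,0],[0.05,-0.02,-0.039,0,0,0,0],[0.05,-0.02,-0.039,0,0,0,0],[0.05,-0.014,-0.037,0,0,0,0],[0.05,0,0,0,0,0,0],[0.05,0,0,0,0,0,0]]'; python3 to.py 460 92 22
```

```text
time: 4.4
position: [0.4593, 0.0911, 0.1265]
tool_rot: [3.113, 0.419, 0.001]
ft_force: [0.3, -0.8, -0.1]
grip_width: 0.682
grip_force: 30.0
t 4.4 pos [459.3  91.1 126.5] yaw 15.3 tilt [ 0.001 -0.001] shift mm [  0.8  -0.8 104.5] rows@50: 2.1
```

```bash
python3 -m handwheel '[[0.05,0,-0.001,0.04,0,0,0],[0.05,0,0,0.04,0,0,0],[0.05,0,0,0.018,0,0,0],[0.05,0,0,0.006,0,0,0],[0.05,0,0,0,0,0,0],[0.075,0,0,0,0,0,0],[0.075,0,0,0,0,0,0],[0.075,0,0,0,0,0,0],[0.075,0,0,-0.03,0,0,0],[0.075,0,0,-0.05,0,0,0],[0.075,0,0,-0.05,0,0,0]]'; python3 to.py 410 258 150;python3 - <<'E'
from h import *
im,d,K,R,t=grab("wrist"); cv2.imwrite("pics/w2.png",im); print(proj([.41,.258,.038],K,R,t),proj([.46,.092,.042],K,R,t))
E
```

```text
time: 5.78
position: [0.4585, 0.0927, 0.154]
tool_rot: [3.113, 0.42, -0.0]
ft_force: [1.0, -0.5, -0.3]
grip_width: 0.862
grip_force: 0.0
t 5.78 pos [458.5  92.7 154. ] yaw 15.4 tilt [-0. -0.] shift mm [  -3.  -172.2    4. ] rows@50: 3.4
[ 88.34312179 238.40177619] [316.58505892 234.63748077]
```

View pics/w2.png

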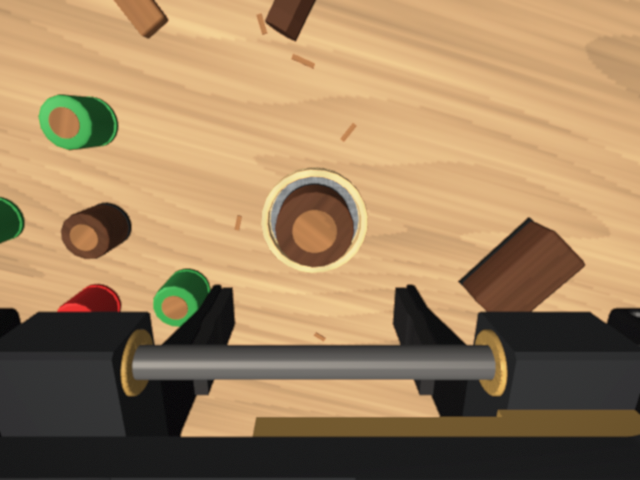

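Puck sits in the big nest (314,225), flat-looking with felt showing evenly at the top. Next, the small puck at (85,235).

```bash
python3 -m handwheel '[[0.06,-0.001,-0.043,0,0,0,0],[0.06,-0.001,-0.043,0,0,0,0],[0.06,-0.001,-0.043,0,0,0,0],[0.06,0,-0.043,0.004,0,0,0],[0.06,0,0,0,0,0,0],[0.06,0,0,0.04,0,0,0],[0.06,0,0,0.04,0,0,0],[0.06,0,0,0.03,0,0,0]]'; python3 to.py 410 258 16.5
```

```text
time: 6.82
position: [0.4104, 0.2561, 0.0369]
tool_rot: [3.112, 0.417, -0.001]
ft_force: [0.7, -0.3, 0.8]
grip_width: 0.687
grip_force: 0.0
t 6.83 pos [410.4 256.1  36.9] yaw 15.3 tilt [-0.001 -0.001] shift mm [ 0.1 -2.  20.4] rows@50: 0.4
```

```bash
python3 -m handwheel '[[0.06,0,-0.001,0.02,0,0,0],[0.06,0,0,0,0,0,0],[0.03,0,0,0,0,0,0],[0.03,0,0,0,0,0,0],[0.03,0,0,0,0,0,0],[0.03,0,0,0,0,0,0],[0.03,0,0,0,0,0,0],[0.03,0,0,-0.04,0,0,0],[0.03,0,0,-0.06,0,0,0]]' 25; python3 to.py 528.5 389 120
```

```text
time: 7.95
position: [0.4085, 0.2579, 0.118]
tool_rot: [3.113, 0.42, -0.007]
ft_force: [1.1, 0.3, 0.9]
grip_width: 0.432
grip_force: 25.0
t 7.95 pos [408.5 257.9 118. ] yaw 15.4 tilt [-0.005 -0.001] shift mm [150.4 -94.7  -2.6] rows@50: 3.6
```

```bash
python3 -m handwheel '[[0.03,0.037,-0.024,0,0,0,0],[0.03,0.038,-0.024,0,0,0,0],[0.03,0.037,-0.024,0,0,0,0],[0.03,0.037,-0.024,0,0,0,0],[0.03,0,0,0,0,0,0],[0.03,0,0,0,0,0,0]]'; python3 to.py 528.5 389 22;python3 - <<'E'
from h import *
im,d,K,R,t=grab("wrist"); cv2.imwrite("pics/w3.png",im); print(proj([.5285,.389,.014],K,R,t))
E
```

```text
time: 8.7
position: [0.5275, 0.3904, 0.1178]
tool_rot: [3.113, 0.42, -0.003]
ft_force: [-1.1, -0.7, 0.3]
grip_width: 0.43
grip_force: 25.0
t 8.7 pos [527.5 390.4 117.8] yaw 15.4 tilt [-0.002 -0.001] shift mm [ 0.8  1.5 95.8] rows@50: 1.9
[317.23393236 238.61925882]
```

View pics/w3.png

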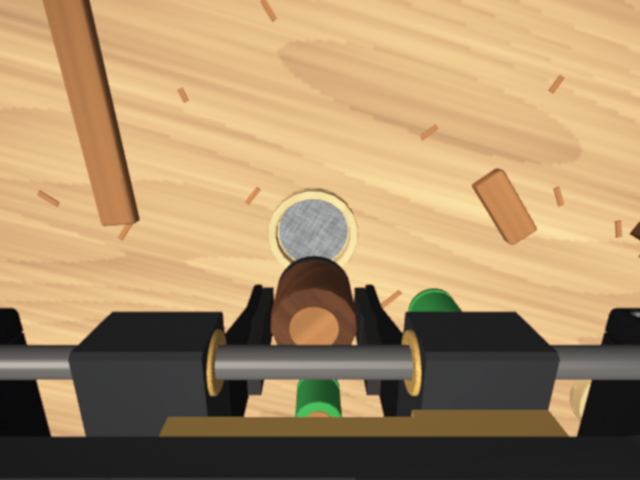

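Wrist view: the puck is gripped upright at (315,300); the nest centre is near (313,231) against a predicted (317,239), so I measure it precisely.

```bash
python3 - <<'E'
from m import *
c=ctrl.camera_info("wrist");K,R,t=[np.array(c[k]) for k in("intrinsics","R","t")]
im,d=ctrl.get_image("wrist"); f=dict(d=d,K=K,R=R,t=t);P=pts(f);Z=P[...,2]
D=np.hypot(P[...,0]-.5285,P[...,1]-.389)
q=P[(D<.05)&(Z>.009)&(Z<.025)&(d>0)]; e=cv2.minEnclosingCircle((q[:,:2]*1000).astype(np.float32)); print("rim",e,q.mean(0),len(q))
q=P[(D<.06)&(abs(Z)<.003)&(d>0)];print("table z",np.median(P[(D>.05)&(D<.1)&(Z<.03)&(Z>-.03)][:,2]))
hsv=cv2.cvtColor(im,cv2.COLOR_BGR2HSV); m=((hsv[...,1]<60)&(hsv[...,2]>80)).astype(np.uint8)
m[:170]=0;m[275:]=0;m[:,:260]=0;m[:,370:]=0
ys,xs=np.nonzero(m); print("felt px",xs.min(),xs.max(),ys.min(),ys.max())
for v in (205,220,235): 
    x=np.nonzero(m[v])[0]; print(v,ray(x.min(),v,.014,K,R,t)[:2].round(4),ray(x.max(),v,.014,K,R,t)[:2].round(4),(x.min()+x.max())/2)
print("felt top at rim z",ray((xs.min()+xs.max())/2,ys.min(),.004,K,R,t).round(4))
E
```

```text
rim ((530.1701049804688, 392.9051208496094), 32.81332778930664) [0.53819582 0.39532912 0.01310413] 1683
table z -0.0003840296884857888
felt px 278 346 199 260
205 [0.5479 0.4124] [0.5554 0.3852] 312.0
220 [0.535 0.418] [0.5472 0.3738] 312.0
235 [0.5237 0.4167] [0.5368 0.3692] 312.0
felt top at rim z [0.5538 0.3994 0.004 ]
```

```bash
python3 -m handwheel '[[0.03,0.002,0,0.04,0,0,0],[0.03,0,0,0.035,0,0,0],[0.03,0,0,0.014,0,0,0],[0.03,0,0,0.006,0,0,0],[0.03,0,0,0,0,0,0],[0.055,0,0,0,0,0,0],[0.055,0,0,0,0,0,0],[0.055,0,0,0,0,0,0],[0.055,0,0,-0.03,0,0,0],[0.055,0,0,-0.05,0,0,0],[0.055,0,0,-0.05,0,0,0]]'; python3 to.py 464.5 -84.5 170 -27;python3 - <<'E'
from h import *
im,d,K,R,t=grab("wrist"); cv2.imwrite("pics/w4.png",im[130:330,200:440])
E
```

```text
time: 10.18
position: [0.5301, 0.3912, 0.1548]
tool_rot: [3.113, 0.42, -0.001]
ft_force: [0.1, -0.5, -0.5]
grip_width: 0.63
grip_force: 0.0
t 10.18 pos [530.1 391.2 154.8] yaw 15.4 tilt [-0. -0.] shift mm [-189.2  441.3  -15.1] rows@50: 9.6
turn deg [ 0.   0.  42.4] shift after turn [157.5 453.6 -15.2]
```

View pics/w4.png

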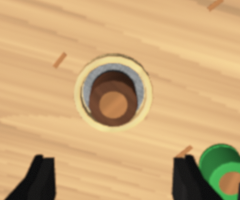

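The small puck sits in its nest (crop 112,95). On to the block.

```bash
python3 -m handwheel '[[0.07,-0.021,0.049,-0.002,0,0,0],[0.07,-0.021,0.049,-0.002,0,0,0],[0.07,-0.021,0.049,-0.002,0,0,0],[0.07,-0.021,0.049,-0.002,0,0,0],[0.07,-0.021,0.049,-0.002,0,0,0],[0.07,-0.021,0.049,-0.002,0,0,0],[0.07,-0.021,0.049,-0.001,0,0,0],[0.07,-0.021,0.049,-0.001,0,0,0],[0.07,-0.021,0.049,-0.001,0,0,0]]'; python3 -m handwheel '[[0.07,0,0,0,0,0,10.6],[0.07,0,0,0,0,0,10.6],[0.07,0,0,0,0,0,10.6],[0.07,0,0,0,0,0,10.6],[0.07,0,0,0,0,0,0],[0.07,0,0,0,0,0,0]]'; python3 to.py 464.5 -84.5 16.5 -27;python3 - <<'E'
from m import *
im,d,K,R,t=grab("wrist"); cv2.imwrite("pics/w5.png",im); P=pts(dict(d=d,K=K,R=R,t=t));Z=P[...,2]
q=P[(np.hypot(P[...,0]-.4645,P[...,1]+.0845)<.055)&(Z>.03)&(Z<.046)&(d>0)];print(cv2.minAreaRect((q[:,:2]*1000).astype(np.float32)))
E
```

```text
time: 11.35
position: [0.4644, -0.0857, 0.1689]
tool_rot: [3.112, 0.42, 0.001]
ft_force: [-0.2, -0.9, 0.4]
grip_width: 0.806
grip_force: 0.0
time: 12.1
position: [0.4648, -0.0839, 0.1686]
tool_rot: [3.055, -0.73, 0.0]
ft_force: [-0.2, 0.0, 0.7]
grip_width: 0.802
grip_force: 0.0
t 12.1 pos [464.8 -83.9 168.6] yaw -26.9 tilt [ 0. -0.] shift mm [ -0.    0.6 152.1] rows@50: 3.0
turn deg [ 0.  -0.   0.1] shift after turn [  0.    0.6 152.1]
((465.3191833496094, -82.57769012451172), (44.04978942871094, 79.9670181274414), 63.77752685546875)
```

View pics/w5.png

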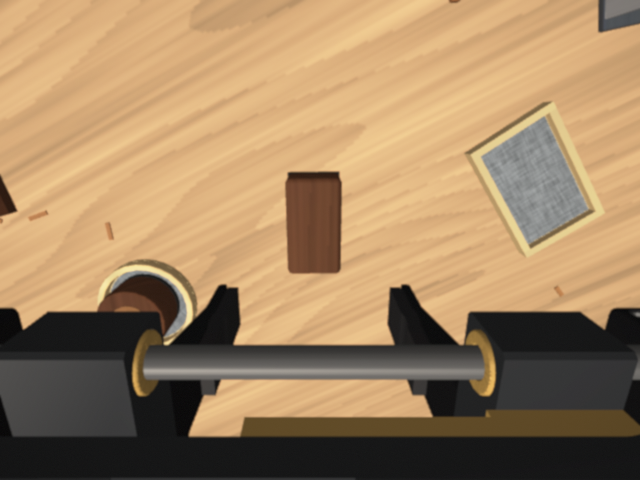

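Block centred at (314,222) and square to the fingers, confirmed by depth to 2 mm. Descend and grip.

```bash
python3 -m handwheel '[[0.07,0,0,0.05,0,0,0],[0.07,0,0,0.05,0,0,0],[0.07,0,0,0.035,0,0,0],[0.07,0,0,0.017,0,0,0],[0.07,0,0,0,0,0,0],[0.035,0,0,0,0,0,0],[0.035,0,0,0,0,0,0],[0.035,0,0,0,0,0,0],[0.035,0,0,0,0,0,0],[0.035,0,0,0,0,0,0],[0.035,0,0,-0.04,0,0,0],[0.035,0,0,-0.06,0,0,0]]' 35; python3 to.py 408 -265.5 120 7.5
```

```text
time: 13.65
position: [0.4628, -0.0836, 0.1158]
tool_rot: [-3.054, 0.734, 0.008]
ft_force: [0.1, -1.2, 0.3]
grip_width: 0.503
grip_force: 34.9
t 13.65 pos [462.8 -83.6 115.8] yaw -27.0 tilt [-0.005  0.002] shift mm [ 33.9 186.9  -4.3] rows@50: 3.8
turn deg [ -0.1   0.3 -34.5] shift after turn [-78.1 173.2  -4.2]
```

```bash
python3 -m handwheel '[[0.035,0.007,0.038,-0.001,0,0,0],[0.035,0.007,0.038,-0.001,0,0,0],[0.035,0.007,0.037,0,0,0,0],[0.035,0.007,0.037,0,0,0,0],[0.035,0.006,0.037,0,0,0,0],[0.035,0,0,0,0,0,-8.5],[0.035,0,0,0,0,0,-8.5],[0.035,0,0,0,0,0,-8.5],[0.035,0,0,0,0,0,-9],[0.035,0,0,0,0,0,0],[0.035,0,0,0,0,0,0]]'; python3 to.py 408 -265.5 24 7.5; python3 - <<'E'
from m import *
im,d,K,R,t=grab("wrist"); cv2.imwrite("pics/w6.png",im); P=pts(dict(d=d,K=K,R=R,t=t));Z=P[...,2]
D=np.hypot(P[...,0]-.408,P[...,1]+.2655)
q=P[(D<.07)&(Z>.010)&(Z<.02)&(d>0)];print(cv2.minAreaRect((q[:,:2]*1000).astype(np.float32)))
q=P[(D<.09)&(Z>.07)&(Z<.3)&(d>0)];print(len(q))
for X in ([.408,-.2655,.014],): print(proj(X,K,R,t))
E
```

```text
time: 15.02
position: [0.4098, -0.2659, 0.1183]
tool_rot: [-3.135, -0.2, 0.0]
ft_force: [-0.2, -0.9, -0.8]
grip_width: 0.502
grip_force: 34.9
t 15.03 pos [ 409.8 -265.9  118.3] yaw 7.3 tilt [-0.  0.] shift mm [-1.7 -0.6 94.3] rows@50: 1.9
turn deg [-0.   0.  -0.2] shift after turn [-1.8 -0.7 94.3]
((436.9396667480469, -259.4230651855469), (51.06360626220703, 72.29229736328125), 7.5985260009765625)
109333
[314.37526149 241.47681822]
```

View pics/w6.png

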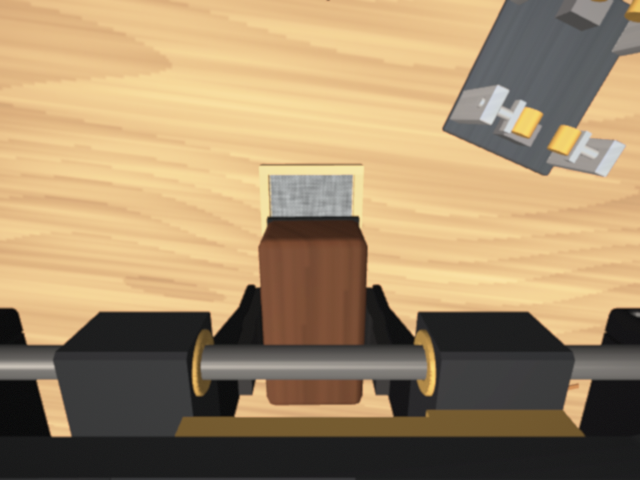

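```bash
python3 -m handwheel '[[0.035,-0.001,-0.001,0.04,0,0,0],[0.035,0,0,0.035,0,0,0],[0.035,0,0,0.014,0,0,0],[0.035,0,0,0.006,0,0,0],[0.035,0,0,0,0,0,0],[0.06,0,0,0,0,0,0],[0.06,0,0,0,0,0,0],[0.06,0,0,0,0,0,0],[0.06,0,0,-0.03,0,0,0],[0.06,0,0,-0.05,0,0,0],[0.06,0,0,-0.05,0,0,0]]'; python3 to.py 648.5 136.3 175 -13.8;python3 - <<'E'
from h import *
im,d,K,R,t=grab("wrist"); cv2.imwrite("pics/w7.png",im[130:330,160:480])
im,d,K,R,t=grab("top"); np.savez("top1.npz",im=im,d=d,K=K,R=R,t=t)
E
```

```text
time: 16.45
position: [0.4086, -0.2649, 0.1549]
tool_rot: [-3.135, -0.204, 0.0]
ft_force: [0.3, -0.0, -0.3]
grip_width: 0.69
grip_force: 0.0
t 16.45 pos [ 408.6 -264.9  154.9] yaw 7.5 tilt [-0.  0.] shift mm [ 289.9 -366.7  -20.1] rows@50: 9.4
turn deg [-0.   0.  21.3] shift after turn [ 137.3 -446.9  -20.1]
```

View pics/w7.png

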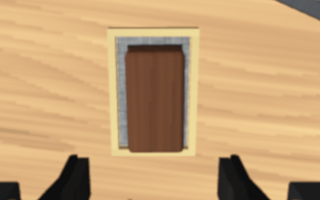

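```bash
python3 - <<'E'
from m import *
f=dict(np.load("top1.npz"));P=pts(f);Z=P[...,2]
for k,x,y,r in(("big",.46,.092,.05),("small",.529,.390,.035),("block",.408,-.265,.06)):
    q=P[(np.hypot(P[...,0]-x,P[...,1]-y)<r)&(Z>.03)&(Z<.06)]
    A=np.c_[q[:,:2]-q[:,:2].mean(0),np.ones(len(q))]; c=np.linalg.lstsq(A,q[:,2],rcond=None)[0] if len(q) else None
    print(k,len(q),c,cv2.minAreaRect((q[:,:2]*1000).astype(np.float32)) if len(q) else 0)
E
```

```text
big 612 [-0.00737452 -0.0088152   0.04137572] ((461.063720703125, 93.1068115234375), (57.57000732421875, 57.89558792114258), 0.16055501997470856)
small 262 [0.00181307 0.06262014 0.04084714] ((529.5402221679688, 389.8694152832031), (37.54008483886719, 36.778079986572266), 71.83975982666016)
block 42 [-0.52543026 -0.10368247  0.04118727] ((444.01019287109375, -260.70343017578125), (8.577629089355469, 42.508934020996094), 7.73681640625)
```

Block lies in its nest (crop 155,102) and both pucks measure flat (tops 41–42 mm). Now the awl.

```bash
python3 -m handwheel '[[0.06,0.032,-0.041,-0.002,0,0,0],[0.06,0.032,-0.041,-0.002,0,0,0],[0.06,0.032,-0.041,-0.002,0,0,0],[0.06,0.032,-0.041,-0.002,0,0,0],[0.06,0.032,-0.041,-0.002,0,0,0],[0.06,0.032,-0.041,-0.002,0,0,0],[0.06,0.032,-0.041,-0.002,0,0,0],[0.06,0.032,-0.04,-0.002,0,0,0],[0.06,0.032,-0.04,-0.002,0,0,0],[0.06,0,0,0,0,0,10.6],[0.06,0,0,0,0,0,10.6],[0.06,0,0,0,0,0,0]]'; python3 -m handwheel '[[0.06,0,0,0,0,0,0]]'; python3 to.py 648.5 136.3 3 -13.8;python3 - <<'E'
from m import *
im,d,K,R,t=grab("wrist"); cv2.imwrite("pics/w8.png",im); P=pts(dict(d=d,K=K,R=R,t=t));Z=P[...,2]
q=P[(np.hypot(P[...,0]-.648,P[...,1]-.136)<.075)&(Z>.017)&(Z<.03)&(d>0)];print(cv2.minAreaRect((q[:,:2]*1000).astype(np.float32)))
f=dict(zip(("im","d","K","R","t"),grab("top")));P=pts(f);Z=P[...,2]
q=P[(np.hypot(P[...,0]-.408,P[...,1]+.265)<.06)&(Z>.03)&(Z<.06)]
A=np.c_[q[:,:2]-q[:,:2].mean(0),np.ones(len(q))];print("block",len(q),np.linalg.lstsq(A,q[:,2],rcond=None)[0],cv2.minAreaRect((q[:,:2]*1000).astype(np.float32)))
E
```

```text
time: 18.05
position: [0.6467, 0.1361, 0.1708]
tool_rot: [3.119, -0.373, -0.001]
ft_force: [0.2, -0.5, -1.1]
grip_width: 0.69
grip_force: 0.0
time: 18.18
position: [0.6467, 0.1359, 0.1712]
tool_rot: [3.119, -0.372, -0.001]
ft_force: [0.3, 0.1, -0.6]
grip_width: 0.69
grip_force: 0.0
t 18.18 pos [646.7 135.9 171.2] yaw -13.6 tilt [-0. -0.] shift mm [  1.7  -0.8 168.2] rows@50: 3.4
turn deg [0.  0.  0.2] shift after turn [  1.7  -0.8 168.2]
((653.5680541992188, 138.81434631347656), (23.81209373474121, 132.2676544189453), 76.09092712402344)
block 791 [ 0.00488523 -0.0357309   0.04318031] ((408.8204040527344, -266.1415710449219), (80.08873748779297, 45.07011413574219), 8.632120132446289)
```

View pics/w8.png

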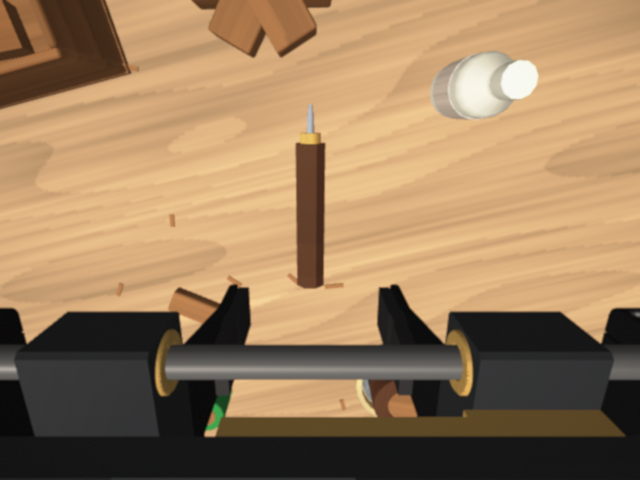

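Wrist view: awl handle at (310,143–288) is aligned with the tool x axis and clear of the bottle. Descend; block measured flat at about 43–44 mm.

```bash
python3 -m handwheel '[[0.06,0.002,-0.001,0.05,0,0,0],[0.06,0,0,0.05,0,0,0],[0.06,0,0,0.045,0,0,0],[0.06,0,0,0.015,0,0,0],[0.06,0,0,0.006,0,0,0],[0.06,0,0,0,0,0,0]]'; python3 to.py 648.5 136.8 3 -13.8
```

```text
time: 19.02
position: [0.6502, 0.1369, 0.0071]
tool_rot: [-3.118, 0.376, -0.004]
ft_force: [-0.9, -0.1, 0.2]
grip_width: 0.69
grip_force: 0.0
t 19.02 pos [650.2 136.9   7.1] yaw -13.7 tilt [0.002 0.001] shift mm [-1.7  0.5  4.1] rows@50: 0.1
turn deg [-0.1 -0.1  0.1] shift after turn [-1.6  0.5  4.1]
```

```bash
python3 -m handwheel '[[0.06,0,0,0.003,0,0,0],[0.06,0,0,0,0,0,0],[0.015,0,0,0,0,0,0],[0.015,0,0,0,0,0,0],[0.015,0,0,0,0,0,0],[0.015,0,0,0,0,0,0],[0.015,0,0,0,0,0,0],[0.015,0,0,0,0,0,0],[0.015,0,0,-0.05,0,0,0],[0.015,0,0,-0.06,0,0,0],[0.015,0,0,-0.05,0,0,0],[0.015,0,0,0,0,0,0]]' 60; python3 to.py 540 -398.5 165 -15.1
```

```text
time: 20.52
position: [0.6518, 0.1378, 0.168]
tool_rot: [-3.116, 0.376, -0.014]
ft_force: [-0.1, -0.3, -1.0]
grip_width: 0.267
grip_force: 60.0
t 20.52 pos [651.8 137.8 168. ] yaw -13.8 tilt [0.009 0.002] shift mm [ 18.9 547.5   1.1] rows@50: 11.0
turn deg [-0.2 -0.5  1.3] shift after turn [ 31.7 546.9   3. ]
```

```bash
python3 -m handwheel '[[0.015,0.002,0.05,0,0,0,0],[0.015,0.002,0.05,0,0,0,0],[0.015,0.002,0.05,0,0,0,0],[0.015,0.002,0.05,0,0,0,0],[0.015,0.002,0.05,0,0,0,0],[0.015,0.002,0.05,0,0,0,0],[0.015,0.002,0.05,0,0,0,0],[0.015,0.002,0.05,0,0,0,0],[0.015,0.001,0.05,0,0,0,0],[0.015,0.001,0.05,0,0,0,0],[0.015,0.001,0.047,0,0,0,1.3],[0.015,0,0,0,0,0,0]]'; python3 -m handwheel '[[0.015,0,0,0,0,0,0],[0.015,0,0,0,0,0,0]]'; python3 to.py 540 -398.5 78 -15.1;python3 - <<'E'
from m import *
im,d,K,R,t=grab("wrist"); cv2.imwrite("pics/w9.png",im); P=pts(dict(d=d,K=K,R=R,t=t));Z=P[...,2]
D=np.hypot(P[...,0]-.54,P[...,1]+.399)
q=P[(D<.08)&(Z>.055)&(Z<.064)&(d>0)];print(len(q),cv2.minAreaRect((q[:,:2]*1000).astype(np.float32)))
q=P[(D<.2)&(Z>.16)&(Z<.2)&(d>0)&(P[...,0]>.56)];print("awl",len(q),cv2.minAreaRect((q[:,:2]*1000).astype(np.float32)) if len(q) else 0, np.percentile(q[:,2],[5,50,95]))
E
```

```text
time: 22.02
position: [0.5333, -0.4052, 0.1601]
tool_rot: [3.111, -0.425, -0.006]
ft_force: [-0.3, -0.7, -0.1]
grip_width: 0.267
grip_force: 60.0
time: 22.28
position: [0.5382, -0.3971, 0.1621]
tool_rot: [-3.114, 0.407, 0.001]
ft_force: [-0.1, 0.9, -0.6]
grip_width: 0.265
grip_force: 60.0
t 22.27 pos [ 538.2 -397.1  162.1] yaw -14.9 tilt [-0.     0.001] shift mm [ 2.2  1.  84.1] rows@50: 1.7
turn deg [-0.1  0.   0.2] shift after turn [ 2.1  0.9 84.1]
1146 ((539.8781127929688, -397.9042053222656), (83.92007446289062, 95.86859893798828), 74.96818542480469)
awl 7865 ((592.1674194335938, -409.958251953125), (24.027172088623047, 72.5951156616211), 75.04251098632812) [0.17283524 0.18052021 0.18377819]
```

View pics/w9.png

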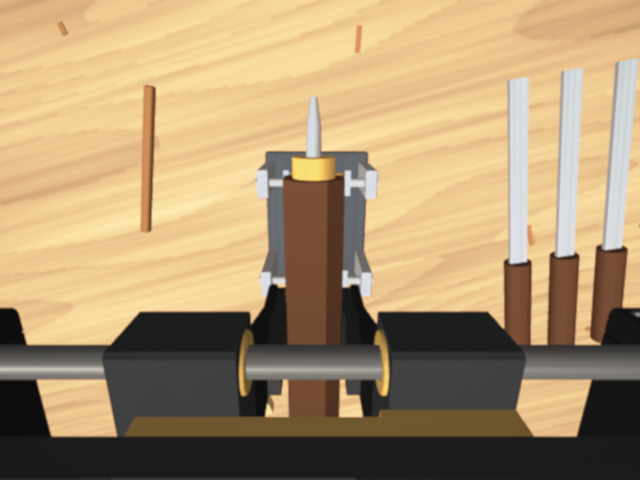

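Wrist view: awl over the clip at (314,170–400), parallel to it, with the clip plate centred near (317,215). It needs about 1.5 mm in tool y and 3 mm in x.

```bash
python3 -m handwheel '[[0.015,0.003,0.0015,0.04,0,0,0],[0.015,0,0,0.04,0,0,0],[0.015,0,0,0.015,0,0,0],[0.015,0,0,0,0,0,0],[0.015,0,0,0,0,0,0],[0.015,0,0,0,0,0,0]]'; python3 to.py 542 -399 28.5 -15.1;python3 - <<'E'
from m import *
im,d,K,R,t=grab("wrist"); cv2.imwrite("pics/w10.png",im); P=pts(dict(d=d,K=K,R=R,t=t));Z=P[...,2]
D=np.hypot(P[...,0]-.54,P[...,1]+.399)
q=P[(D<.2)&(Z>.06)&(Z<.1)&(d>0)&(P[...,0]>.56)&(cv2.cvtColor(im,cv2.COLOR_BGR2GRAY)<75)];print("awl",len(q),cv2.minAreaRect((q[:,:2]*1000).astype(np.float32)), np.percentile(q[:,2],[5,50,95]))
E
```

```text
time: 23.08
position: [0.5411, -0.4021, 0.0695]
tool_rot: [3.113, -0.411, 0.004]
ft_force: [0.1, 0.4, -0.6]
grip_width: 0.263
grip_force: 60.0
t 23.07 pos [ 541.1 -402.1   69.5] yaw -15.1 tilt [ 0.002 -0.002] shift mm [-0.  -3.3 41. ] rows@50: 0.8
turn deg [ 0.1 -0.2  0. ] shift after turn [ 0.1 -3.3 41. ]
awl 1731 ((579.4179077148438, -410.8894958496094), (23.71218490600586, 45.68558120727539), 74.84251403808594) [0.08369965 0.08731019 0.09068302]
```

View pics/w10.png

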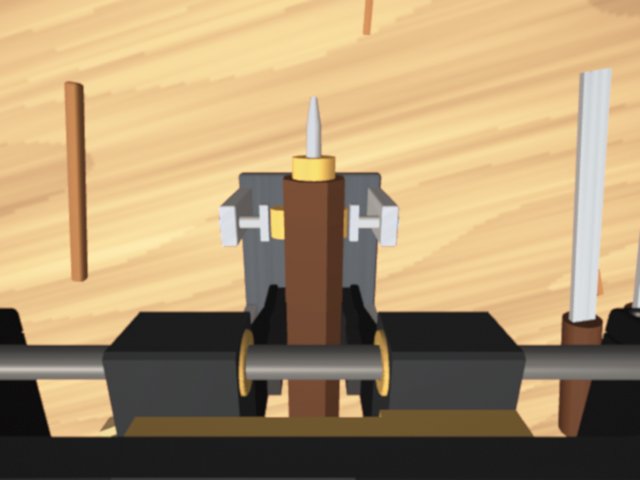

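Wrist view: post pair mid at u≈309, awl at u≈315, so the awl sits about 3 mm too far in +tool y. I'll check after it settles.

```bash
python3 -m handwheel '[[0.015,0,-0.002,0,0,0,0],[0.015,0,0,0,0,0,0],[0.015,0,0,0,0,0,0]]'; cat > lat.py <<'E'
from m import *
for i in range(3):
    p=ctrl.get_state()["position"]; im,d,K,R,t=grab("wrist"); P=pts(dict(d=d,K=K,R=R,t=t));Z=P[...,2]
    L=((P[...,0]-.54)*np.cos(np.radians(-15))+(P[...,1]+.399)*np.sin(np.radians(-15)))*1000
    y=((P[...,0]-.54)*np.sin(np.radians(-15))-(P[...,1]+.399)*np.cos(np.radians(-15)))*1000
    po=(L>25)&(L<60)&(abs(y)<60)&(Z>.0545)&(Z<.062)&(d>0)
    aw=(L>25)&(L<50)&(abs(y)<20)&(Z>.065)&(Z<.1)&(d>0)
    a=y[po];b=y[aw]; print("posts mid",(a.min()+a.max())/2,a.max()-a.min(),"awl mid",(b.min()+b.max())/2,b.max()-b.min(),np.array(p).round(4))
E
python3 lat.py
```

```text
time: 23.5
position: [0.5405, -0.3996, 0.0676]
tool_rot: [3.114, -0.412, 0.0]
ft_force: [-0.3, 0.4, 0.1]
grip_width: 0.267
grip_force: 60.0
posts mid -0.9518829605631645 84.25475135203996 awl mid -0.9994484720364181 24.074582006711136 [ 0.5405 -0.3996  0.0676]
posts mid -0.8312937967027381 84.34975350129469 awl mid -0.9930671473941377 24.068218513437742 [ 0.5404 -0.3996  0.0675]
posts mid -0.9981296336610264 84.44319087688172 awl mid -0.9483942977888535 24.067683382249967 [ 0.5404 -0.3996  0.0675]
```

Awl and clip centred to 0.1 mm. Push down gradually.

```bash
python3 -m handwheel '[[0.015,0,0,0.01,0,0,0],[0.015,0,0,0.005,0,0,0],[0.015,0,0,0.004,0,0,0],[0.015,0,0,0.004,0,0,0],[0.015,0,0,0.004,0,0,0],[0.015,0,0,0,0,0,0]]'; python3 -m handwheel '[[0.015,0,0,0.003,0,0,0],[0.015,0,0,0.003,0,0,0],[0.015,0,0,0,0,0,0]]';python3 to.py 541 -399 28 -15
```

```text
time: 24.4
position: [0.54, -0.3993, 0.0395]
tool_rot: [-3.114, 0.412, 0.002]
ft_force: [-1.2, -0.2, -1.4]
grip_width: 0.27
grip_force: 60.0
time: 24.78
position: [0.54, -0.3993, 0.0336]
tool_rot: [-3.114, 0.411, 0.002]
ft_force: [-1.1, 1.0, -4.2]
grip_width: 0.266
grip_force: 60.0
t 24.77 pos [ 540.  -399.3   33.6] yaw -15.1 tilt [-0.001  0.001] shift mm [ 0.9 -0.6  5.6] rows@50: 0.1
turn deg [-0.   0.1 -0.1] shift after turn [ 0.9 -0.6  5.6]
```

```bash
python3 -m handwheel '[[0.015,0,0,0.003,0,0,0],[0.015,0,0,0.002,0,0,0],[0.015,0,0,0,0,0,0]]'; python3 -m handwheel '[[0.015,0,0,0.001,0,0,0],[0.015,0,0,0,0,0,0]]'; python3 -m handwheel '[[0.015,0,0,0.001,0,0,0],[0.015,0,0,0,0,0,0]]'
```

```text
time: 25.15
position: [0.5401, -0.3992, 0.0284]
tool_rot: [-3.114, 0.411, 0.002]
ft_force: [-0.9, -0.2, -8.1]
grip_width: 0.268
grip_force: 60.0
time: 25.4
position: [0.54, -0.3994, 0.0281]
tool_rot: [-3.114, 0.412, 0.002]
ft_force: [-0.8, 0.5, -7.4]
grip_width: 0.267
grip_force: 60.0
time: 25.65
position: [0.5401, -0.3995, 0.0274]
tool_rot: [-3.114, 0.412, 0.001]
ft_force: [-3.0, 0.7, -6.4]
grip_width: 0.271
grip_force: 60.0
```

```bash
python3 -m handwheel '[[0.015,0,0,0.001,0,0,0],[0.015,0,0,0,0,0,0]]'; python3 -m handwheel '[[0.015,0,0,0.001,0,0,0],[0.015,0,0,0,0,0,0]]'
```

```text
time: 25.9
position: [0.541, -0.3999, 0.0271]
tool_rot: [3.114, -0.411, 0.002]
ft_force: [-3.0, -0.0, -4.5]
grip_width: 0.267
grip_force: 60.0
time: 26.15
position: [0.5422, -0.4002, 0.0269]
tool_rot: [3.113, -0.411, 0.006]
ft_force: [0.9, -0.2, -1.4]
grip_width: 0.266
grip_force: 60.0
```

Height has stopped changing, so it's seated. Release, back off straight up and inspect.

```bash
python3 -m handwheel '[[0.05,0,0,0,0,0,0],[0.05,0,0,0,0,0,0],[0.05,0,0,0,0,0,0],[0.05,0,0,0,0,0,0],[0.05,0,0,-0.03,0,0,0],[0.05,0,0,-0.05,0,0,0],[0.05,0,0,-0.06,0,0,0],[0.05,0,0,0,0,0,0],[0.05,0,0,0,0,0,0]]'; python3 - <<'E'
from m import *
im,d,K,R,t=grab("wrist"); cv2.imwrite("pics/w11.png",im); P=pts(dict(d=d,K=K,R=R,t=t));Z=P[...,2]
c,s=np.cos(np.radians(-15)),np.sin(np.radians(-15))
L=((P[...,0]-.54)*c+(P[...,1]+.399)*s)*1000; y=((P[...,0]-.54)*s-(P[...,1]+.399)*c)*1000
for l in(-55,-25,-10,0,10,25,55):
    m=(abs(L-l)<3)&(abs(y)<4)&(d>0); print(l,m.sum(),(np.median(Z[m])*1000).round(1) if m.any() else None)
m=(abs(y)<10)&(Z>.04)&(Z<.06)&(abs(L)<90); print("handle range",L[m].min(),L[m].max())
E
```

```text
time: 27.28
position: [0.5403, -0.3996, 0.1655]
tool_rot: [3.114, -0.412, -0.0]
ft_force: [-0.2, -0.1, -0.6]
grip_width: 0.57
grip_force: 0.0
-55 66 47.7
-25 70 47.6
-10 70 47.6
0 81 47.7
10 80 47.7
25 2825 270.5
55 91 47.6
handle range -60.39303761940704 71.74735905688085
```

View pics/w11.png

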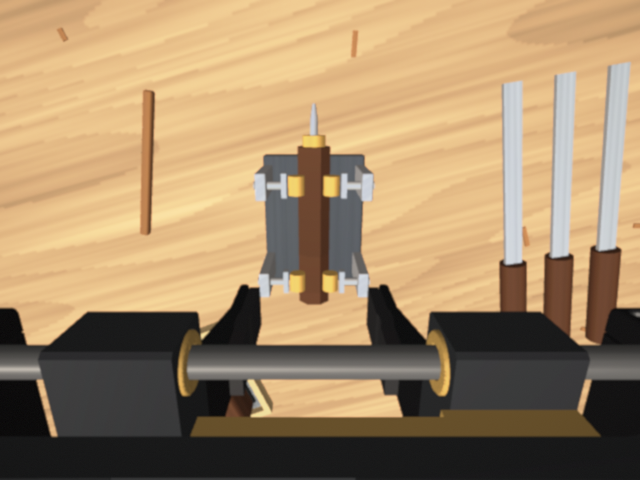

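The awl lies in the clip at (313,150–300), level, its top at 47.6 mm (48 expected), with rollers over it. One last check of everything, then hand in.

```bash
python3 - <<'E'
from m import *
f=dict(zip(("im","d","K","R","t"),grab("scene")));P=pts(f);Z=P[...,2]
for k,x,y,r,lo,hi in(("big",.46,.092,.05,.03,.06),("small",.529,.390,.035,.03,.06),("block",.408,-.265,.06,.03,.06),("bot",.719,.0,.032,.03,.12)):
    q=P[(np.hypot(P[...,0]-x,P[...,1]-y)<r)&(Z>lo)&(Z<hi)]
    print(k,len(q),np.median(q[:,2]).round(4),[np.round(v,1) for v in cv2.minAreaRect((q[:,:2]*1000).astype(np.float32))])
print(ctrl.close_job())
E
```

```text
big 625 0.0432 [array([462.1,  90.6]), array([58.2, 60.6]), np.float64(76.0)]
small 271 0.0427 [array([530.9, 389.5]), array([37., 40.]), np.float64(5.1)]
block 854 0.0452 [array([ 410.6, -267.2]), array([83.6, 44.2]), np.float64(8.3)]
bot 870 0.0703 [array([725.6,  -3.4]), array([42.1, 34.2]), np.float64(55.1)]
the job is handed in; nothing more can be done
None
```

The job is handed in at about 27 s of robot time: both pucks and the sanding block measured flat in their nests, the awl is level and fully home in the clip, and the glue bottle has not moved; no verdict came back.

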